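Take the dipping basket off its safety hook

ROBOT

A 7-joint arm with a two-finger parallel gripper is mounted at the origin on the work surface. World frame = base frame: x ahead of the robot, y to its left, z up, the work surface at z = 0. Lengths are in m, angles in rad, forces in N, time in s.
With the tool pointing down it reaches from about 0.425 to 1.025 m from the base axis. Payload 9.4 kg.
Tool frame: the origin (TCP) lies at the very end of the fingers, on their centre line; the grasp point (between the pads) lies 19 mm behind it; z points along the fingers, y is the line along which they close (so a half turn about z gives the same grasp; the last joint's range is limited). The gripper opens to 85 mm and grips with 20 to 120 N. Pads are 22 mm wide; open, the fingers measure 114 mm over their backs; the gripper's body (76 mm by 85 mm) begins 54 mm behind the grasp point. The pads swing forward as they close: fully open they stand 13 mm farther back than shut.
Start: joints at [1.244, 0.599, -0.003, 1.599, 0.002, 0.943, -0.08], TCP at [0.179, -0.702, 0.231] pointing down, gripper open.
Joint ranges: [-2.57, 2.57], [-0.35, 1.97], [-1.29, 1.29], [0.11, 2.56], [-1.05, 4.19], [0.11, 1.86], [-2.63, 2.63]. Speed limits (rad/s): [2.22, 2.22, 3.01, 3.01, 3.14, 3.14, 3.14].

INTERFACE

Orientations are given as a unit quaternion [w, x, y, z].
In Python, from bench import env gives the robot as it stands. The module is installed in compiled form; this text tells all that it offers.
- The arm moves only by the tool servo_tool, never from a script. Its arguments are lists of equal length, an entry for each row: "slide": the shift along the tool's x, y, z in mm, a list of three; "roll": the turn about the tool's z in degrees. In form: {"slide": [[tx, ty, tz], ...], "roll": [roll, ...]}. A call has 1 to 20 rows; each row is the pose to reach, as a shift and turn from the pose commanded when the call began, along the tool's axes at that moment; what a row does not reach only later rows make up. A row lasts 1/12 s, in which the tool goes at most 41.7 mm and 7.16 degrees, less where a joint would pass 70% of its speed; a pose out of reach is approached as far as the arm can. A call with a gripper value outside its range is refused whole. "fingers" is the opening, from 0 (shut) to 1 (fully open), set as the call begins (left out, the last holds). The fingers move at their own pace and stop on an object; "force" is the grip in N (left out, the last holds). Time passes only in rows, so rows that repeat a pose let the fingers close. It gives the time, the measured TCP pose, the force, the opening and the grip force at its end, in the units of the state.
- env.get_state(): the state, without advancing time (a new reading comes with each control period).
- env.read_camera(name): name is "scene" or "top" or "wrist"; returns the picture (420x560x3 uint8, blue, green, red); there is no depth.
- env.camera_params(name): a dict with "intrinsics" (3x3 intrinsics, pixels), "position" and "rotation" of the camera in the world. Camera axes: x right, y up, looking along -z (the intrinsics and any distortion apply to the point x, -y, -z); pixel columns grow to the right and rows downward; lengths in m; the calibration is good to about 2 mm. A picture is of the moment at which its call begins: read the wrist's pose just before it. camera_params takes no time and is no camera call; for the wrist camera it gives the pose at the moment of the call.
- env.close_job(): hands the job in; it is judged then, once.
Trained networks look in the newest picture that a camera, given by its name, has taken for a name from the list of things; names that differ only in an ending like _2 or _b are one class to them, and where a whole thing is asked for, a point or a joint stands for the part that bears it (a point fixed in the world has none). Each returns a list of dicts, best first, with "conf" (0 to 1); they miss things now and then, are a little off and sometimes report something else, mostly with a low value. They report only what shows in the picture. A call takes as long as a camera call. They do not tell look-alikes from the thing itself.
- env.look_for(camera, thing): "centre" ([x, y, z] in m, in world coordinates, good to about 4 mm: the middle of the surface that is visible of it).
- env.silhouettes(camera, thing): "region" (420x560 bool, what is visible of it).
The state is a dict: "t": time; "joint_positions": joint angles; "joint_velocities": joint speeds; "tau": joint torques, N m; "tcp_pos": TCP position; "tcp_rot": TCP orientation; "contact_force": force on the tool from outside, world axes, zero at the start; "torque": the same for the moment, N m; "grip_width": opening from 0.0 (shut) to 1.0 (fully open); "grasp_force": force on a finger pad.
Only numpy, scipy, OpenCV 4.12 (cv2) and the standard library are available. Lean on these libraries where they do the work, as an engineer would, in place of code of your own. Each camera call takes 0.05 s, during which the arm holds its last target. There are 200 camera calls.

TASK

The square wire basket of vials has finished dripping. Press down the tab behind its hook until the sprung keeper snaps open and stays open, then lift the basket off by its black grip, draw it out forwards from under the hook, and set it down gently, upright, in the white drip tray before letting go of it. Leave the round cup hanging on its own hook.

Things in the scene. Friction and masses are not known exactly. Their poses are not given: they have to be found in the camera images.
- basket_grip (a point): Centre of the black grip block (16 mm along x, 40 along y, 36 high) on top of the square wire basket with six vials. Axes: z up, y along the hung bar, x as hook. Rigid, 0.2-0.4 kg; basket 80 (x) by 106 (y) by 65 mm high, its underside 187 mm below this point; an 8 mm bar, 110 long, 42 mm below it, wire legs from the bar's ends down to the rim, 122 mm below. It can swing on the bar.
- hook (a point): Basket's hook, where the bar's middle rests; x level from the hook's open front to its post (roughly away from the robot), z up. Two prongs at y = +-40 mm come from the post (at x 108 mm) over the basket and under the bar to tips 20 mm in front of it, 14 mm above its centre. To free the basket: lift it 25 to 45 mm, draw it out along -x by 75 mm or more, then carry it off or raise it.
- keeper_tab (a point): Middle of the top face of the keeper's press tab behind the basket's bar: steel plate 28 mm long, 34 wide, at x 48, z -3 mm of hook when shut. Pressed down it sinks 32 mm, moving 9 to the rear, and two curled fingers over the bar swing back off it. Over-centre spring: 3 N at first, nothing half-way (15 mm down), then it snaps open and stays. Lifting the basket cannot open it.
- keeper (a joint): Angle in rad of the keeper on the basket's hook: 0 shut (its fingers over the bar), 0.56 fully open, 0.28 half-way. Its thin spring strut runs beside the tab at y +34 mm of hook, just below the prong.
- tray: White plastic drip tray, fixed, 190 mm by 190 mm outside, rim 16 mm high, walls and floor 4 mm thick; origin at the centre of its underside, on the table, z up. It lies between the two hook stands.
- cup_grip (a point): Centre of the like black grip block of the round metal cup (86 mm diameter, 62 mm high) that hangs on the other, identical hook stand with its keeper shut. To be left alone.
There are look-alikes about, which are no part of the job. Leave any brown or pink look-alike of the part that bears hook alone.

How it is judged:
On the way, in this order (a step that is already met when the one before it is completed fails the run):
1. the keeper of the basket's hook is pressed open while the basket still hangs (value of joint keeper above 0.45 rad and distance of basket_grip from where it was at the start of the episode below 0.03 m), for 0.2 s.
2. the basket is lifted off and drawn clear of the hook (distance of basket_grip from where it was at the start of the episode above 0.07 m and horizontal distance between basket_grip and keeper_tab above 0.11 m and angle between basket_grip's own z axis and vertical below 0.5 rad), for 0.1 s.
3. the basket is lowered into the tray, to within 10 mm of its floor, while still held (contact force between the fingers and basket above 0.5 N and height (world z) of basket_grip below 0.201 m and x of basket_grip in the frame of tray between -0.06 and 0.06 m and y of basket_grip in the frame of tray between -0.06 and 0.06 m), for 0.05 s.
At the end, for the whole second after the job is handed in: The square basket stands upright (within 5 degrees) on the floor of the drip tray, inside its rim (grip within 60 mm of the tray's centre along each side, at 180 to 197 mm height), released and at rest; the round cup still hangs where it was (within 30 mm) (x of basket_grip in the frame of tray between -0.06 and 0.06 m and y of basket_grip in the frame of tray between -0.06 and 0.06 m and height (world z) of basket_grip between 0.18 and 0.197 m and angle between basket_grip's own z axis and vertical below 0.09 rad and distance of cup_grip from where it was at the start of the episode below 0.03 m); the robot touches nothing.
It fails at once if the basket is dropped or banged into the tray (over 60 N) (contact force between basket and tray above 60 N).
It fails at once if the round cup is knocked or taken off its hook (moved over 40 mm) (distance of cup_grip from where it was at the start of the episode above 0.04 m).
It also fails if it takes over 51 s, if anything falls off the work surface, if the arm or the gripper's body presses on something with over 40 N, if the wrist force passes 120 N, or if a joint passes its speed limit or range.

## Working session

There is one attempt and no reset: what is moved stays moved. The work goes in short steps, Python scripts to look and compute and a tool call to move; the robot and the scene stay as the last step left them, time stands still between calls to the robot, and variables do not carry over. Pictures are saved under pics/ and viewed, at most 10 in all, crops included, and the job is handed in when it is done.

Besides the shell and the picture viewer there is one more tool, called as name(argument=value, ...) on one line, values as JSON. servo_tool: Moves the arm, as the interface text tells. Its arguments: {"type":"object","properties":{"slide":{"type":"array","items":{"type":"array","items":{"type":"number"}}},"roll":{"type":"array","items":{"type":"number"}},"fingers":{"type":"number"},"force":{"type":"number"}},"required":["slide","roll"]}

```bash
mkdir -p pics
cat > h.py <<'E'
import numpy as np, cv2
from bench import env
def ray(cam,px,P=None):
    P=P or env.camera_params(cam);K=np.array(P["intrinsics"]);R=np.array(P["rotation"])
    d=np.linalg.inv(K)@[px[0],px[1],1];d=R@np.array([d[0],-d[1],-d[2]]);return np.array(P["position"]),d/np.linalg.norm(d)
def proj(cam,X,P=None):
    P=P or env.camera_params(cam);K=np.array(P["intrinsics"]);R=np.array(P["rotation"])
    p=R.T@(np.array(X)-P["position"]);q=K@[p[0],-p[1],-p[2]];return q[:2]/q[2]
def tri(rays):
    A=sum(np.eye(3)-np.outer(d,d) for o,d in rays);b=sum((np.eye(3)-np.outer(d,d))@o for o,d in rays)
    x=np.linalg.solve(A,b);return x,[np.linalg.norm(np.cross(x-o,d)) for o,d in rays]
E
python3 - <<'E'
from h import *
print(env.get_state())
ims=[]
for c in("scene","top"):
    im=env.read_camera(c);cv2.imwrite(f"pics/{c}0.png",im)
    print(c,env.camera_params(c))
    for t in("basket_grip","hook","keeper_tab","tray","cup_grip"):
        print(t,[(np.round(d["centre"],3),round(d["conf"],2)) for d in env.look_for(c,t)[:5]])
E
```

```text
{'t': 0.0, 'joint_positions': array([ 1.24431792,  0.60016692, -0.00253771,  1.6001028 ,  0.00179258,
        0.94288624, -0.07979107]), 'joint_velocities': array([-1.04142179e-04, -2.78050389e-03,  1.96024939e-04,  1.00919413e-03,
        1.47872909e-03,  8.33731751e-06, -6.72672704e-04]), 'tau': array([-1.17560940e-03, -7.76464319e+01,  1.56453386e+00, -2.58013594e+01,
        1.23802866e-02,  8.95977777e-03,  6.41644903e-06]), 'tcp_pos': array([ 0.1790837 , -0.70206546,  0.2303965 ]), 'tcp_rot': array([-7.62631168e-04,  9.92207531e-01,  1.24593765e-01, -1.66385045e-04]), 'contact_force': array([-0.00879201,  0.31331359, -0.36007083]), 'torque': array([-0.02001721,  0.06859246, -0.02434721]), 'grasp_force': 0.0, 'grip_width': 1.002397501455586}
scene {'intrinsics': array([[479.20974708,   0.        , 287.83913415],
       [  0.        , 479.20974708, 212.03215889],
       [  0.        ,   0.        ,   1.        ]]), 'position': array([1.38157568, 0.49405506, 1.37947376]), 'rotation': array([0.55191185, 0.19856505, 0.26246098, 0.76621111])}
basket_grip [(array([0.573, 0.283, 0.132]
[... 276 characters left out ...]
rray([ 0.591, -0.249,  0.121]), 0.64)]
top {'intrinsics': array([[547.04492956,   0.        , 288.15754464],
       [  0.        , 547.04492956, 208.15608763],
       [  0.        ,   0.        ,   1.        ]]), 'position': array([0.10757357, 0.19345277, 1.8529308 ]), 'rotation': array([ 0.72017806,  0.07071946, -0.07086847, -0.68652748])}
basket_grip []
hook [(array([0.373, 0.69 , 0.008]), 0.91), (array([0.322, 0.427, 0.012]), 0.74), (array([0.615, 0.281, 0.013]), 0.67)]
keeper_tab [(array([0.302, 0.423, 0.214]), 0.68), (array([0.352, 0.697, 0.216]), 0.54), (array([0.598, 0.286, 0.217]), 0.49)]
tray [(array([ 0.558, -0.004,  0.004]), 0.63)]
cup_grip [(array([ 0.58 , -0.258,  0.112]), 0.8)]
```

View pics/scene0.png

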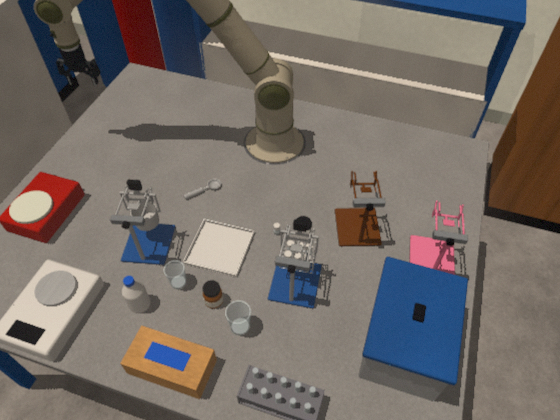

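View pics/top0.png

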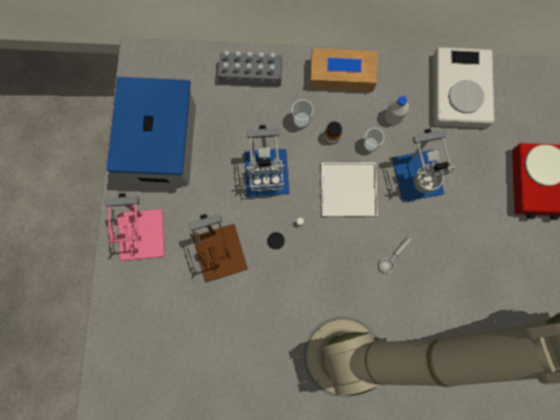

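Run:
```python
s=open('h.py').read()
s=s.replace('R=np.array(P["rotation"])','R=rot(P["rotation"])')
s=s.replace("def ray","from scipy.spatial.transform import Rotation as Ro\ndef rot(q): return Ro.from_quat(np.roll(q,-1)).as_matrix()\ndef ray",1)
open('h.py','w').write(s)
from h import *
a=cv2.imread("pics/scene0.png")[195:315,245:345];b=cv2.imread("pics/top0.png")[110:260,225:315]
cv2.imwrite("pics/c0.png",np.hstack([cv2.resize(a,(500,600),interpolation=2),cv2.resize(b,(300,500),interpolation=2) if 0 else cv2.copyMakeBorder(cv2.resize(b,(300,500),interpolation=2),0,100,0,0,0)]))
print(tri([ray("scene",(303,224)),ray("top",(276,240))]),tri([ray("scene",(277,228)),ray("top",(300,222))]))
for X in([.573,.283,.132],[.585,.278,.217],[.64,.294,.009]): print(proj("scene",X),proj("top",X))
```

```text
(array([0.37093596, 0.23953205, 0.00053588]), [np.float64(0.0012884795271333265), np.float64(0.0012884795271332914)]) (array([0.43320613, 0.1613233 , 0.02205098]), [np.float64(0.0018893665803909679), np.float64(0.0018893665803910193)])
[298.58077295 251.16367902] [264.79942684 172.17211535]
[296.68782948 237.95268451] [265.61402174 161.2990307 ]
[294.41978712 289.61970115] [264.02448161 162.79641995]
```

View pics/c0.png

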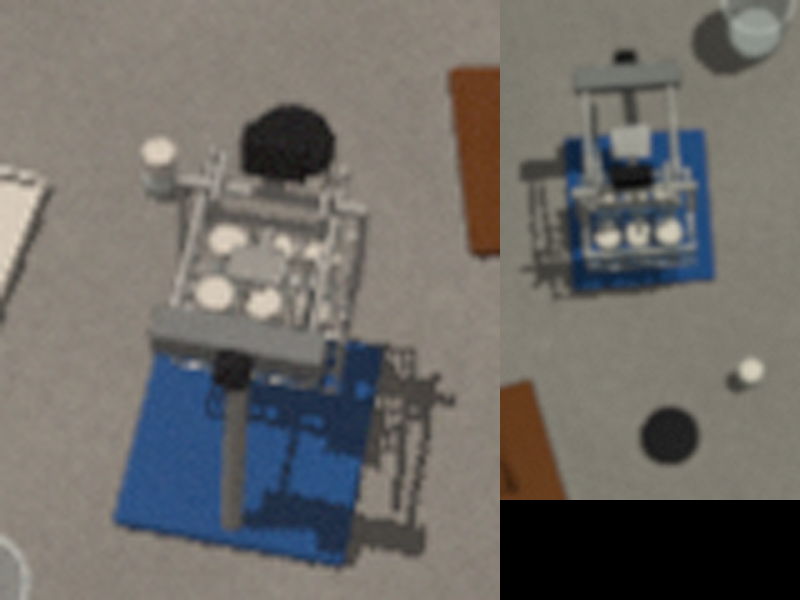

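Scene (297,250)/top (265,165): grey stand with square basket and six vials, which is the target. Look-alikes are the brown stand at scene (368,190)/top (215,250) and the pink one at (448,225)/(135,235). The cup stand is at (137,205)/(420,170). The black disc at scene (303,224) lies flat on the table and isn't the grip.

```bash
cat >> h.py <<'E'
def rel(X):
    s=env.get_state();return np.round(1000*rot(s["tcp_rot"]).T@(np.array(X)-s["tcp_pos"]))
def meet(cam,px,z):
    o,d=ray(cam,px);return o+d*(z-o[2])/d[2]
E
python3 - <<'E'
from h import *
s=env.get_state();P=env.camera_params("wrist");R=rot(s["tcp_rot"])
print(R.round(3),R.T@(P["position"]-s["tcp_pos"]),(R.T@rot(P["rotation"])).round(3),P["intrinsics"])
print("grip",meet("top",(264.6,163),.27),"tab",meet("top",(225+630/3.333,110+140/3.333),.217),"cross",meet("top",(225+627/3.333,110+76/3.333),.23))
print("disc",meet("top",(276,240),0))
for X in([.32,-.5,.45],[.47,-.2,.47],[.50,.22,.47]):print(rel(X))
E
```

```text
[[ 0.969  0.247 -0.   ]
 [ 0.247 -0.969 -0.   ]
 [-0.    -0.    -1.   ]] [ 0.08035518 -0.00034206 -0.14271017] [[ 0.     0.949  0.315]
 [ 1.    -0.     0.   ]
 [ 0.     0.315 -0.949]] [[373.09369702   0.         276.01448395]
 [  0.         373.09369702 206.36556188]
 [  0.           0.           1.        ]]
grip [0.56408825 0.27800684 0.27      ] tab [ 0.63765838 -0.18276798  0.217     ] cross [ 0.69578271 -0.17687845  0.23      ]
disc [0.37131159 0.23829174 0.        ]
[ 186. -161. -219.]
[ 406. -415. -239.]
[ 539. -815. -239.]
```

servo_tool(slide=[[60, -50, -80], [120, -110, -160], [186, -161, -219], [230, -210, -235], [270, -260, -239], [310, -305, -239], [350, -350, -239], [380, -385, -239], [406, -415, -239], [425, -455, -239], [440, -495, -239], [455, -535, -239], [465, -575, -239], [480, -615, -239], [490, -655, -239], [505, -695, -239], [520, -740, -239], [530, -780, -239], [539, -815, -239], [539, -815, -239]], roll=[0, 0, 0, 0, 0, 0, 0, 0, 0, 0, 0, 0, 0, 0, 0, 0, 0, 0, 0, 0], fingers=0)

```text
t: 2.27
tcp_pos: [0.4667, 0.0102, 0.459]
tcp_rot: [0.0, 0.992, 0.124, 0.0]
contact_force: [1.8, -0.5, -0.5]
grip_width: 0.003
grasp_force: 0.0
```

Run:
```python
from h import *
s=env.get_state();print(s["t"],s["tcp_pos"],s["tcp_rot"],s["grip_width"],np.abs(s["joint_velocities"]).max())
P=env.camera_params("wrist");im=env.read_camera("wrist");cv2.imwrite("pics/w1.png",im)
np.savez("w1.npz",position=P["position"],rotation=P["rotation"],intrinsics=P["intrinsics"])
for t in("basket_grip","hook","keeper_tab"):
    print(t,[(np.round(d["centre"],3),round(d["conf"],2)) for d in env.look_for("wrist",t)[:5]])
```

```text
2.2667 [0.46670874 0.01017254 0.45904527] [2.22563119e-04 9.92224604e-01 1.24459095e-01 4.67604801e-04] 0.002574905346334752 1.1458141104293333
basket_grip [(array([0.548, 0.265, 0.139]), 0.56)]
hook [(array([0.57 , 0.236, 0.011]), 0.7), (array([0.323, 0.394, 0.017]), 0.62)]
keeper_tab []
```

View pics/w1.png

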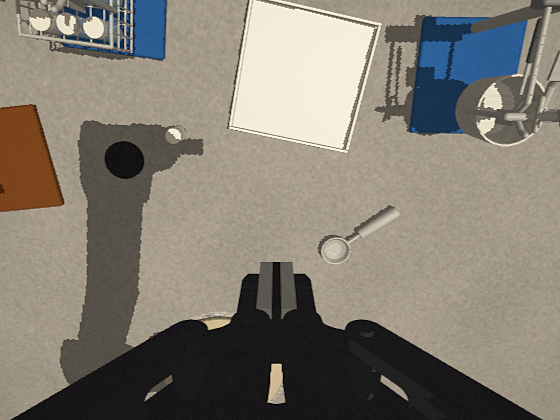

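servo_tool(slide=[[40, -75, -8], [80, -150, -10], [84, -195, -10], [84, -195, -10], [84, -195, -10], [84, -195, -10], [84, -195, -10], [84, -195, -10], [84, -195, -10], [84, -195, -10]], roll=[0, 0, 0, 0, 0, 0, 0, 0, 0, 0])

```text
t: 3.3
tcp_pos: [0.5006, 0.2156, 0.4685]
tcp_rot: [0.001, 0.992, 0.123, 0.0]
contact_force: [0.4, -1.0, 0.3]
grip_width: 0.001
grasp_force: 0.0
```

Run:
```python
from h import *
for q in((250,0),(381,25),(347,152),(229,128)):
    z=np.load("w1.npz");o,d=ray("wrist",q,dict(z));print((o+d*(.016-o[2])/d[2]).round(3))
s=env.get_state();print(s["t"],s["tcp_pos"],np.abs(s["joint_velocities"]).max())
P=env.camera_params("wrist");im=env.read_camera("wrist");cv2.imwrite("pics/w2.png",im)
np.savez("w2.npz",**P)
for t in("basket_grip","hook","keeper_tab"):
    print(t,[(np.round(d["centre"],3),round(d["conf"],2)) for d in env.look_for("wrist",t)[:5]])
```

```text
[0.642 0.093 0.016]
[ 0.657 -0.095  0.016]
[ 0.472 -0.104  0.016]
[0.462 0.084 0.016]
3.3 [0.50062043 0.21556772 0.4685175 ] 0.008773974795309884
basket_grip [(array([0.611, 0.281, 0.216]), 0.72), (array([0.57 , 0.278, 0.136]), 0.59)]
hook [(array([0.336, 0.435, 0.014]), 0.82), (array([0.369, 0.631, 0.016]), 0.79), (array([0.619, 0.271, 0.013]), 0.74)]
keeper_tab [(array([0.608, 0.285, 0.217]), 0.84), (array([0.308, 0.424, 0.216]), 0.69)]
```

View pics/w2.png

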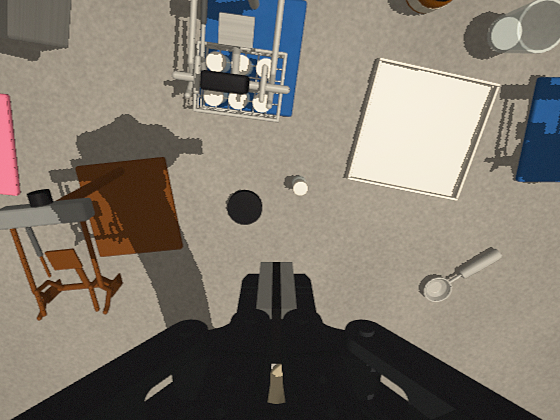

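servo_tool(slide=[[36, -19, 25], [72, -38, 50], [72, -38, 50], [72, -38, 50], [72, -38, 50], [72, -38, 50]], roll=[3.5, 7, 7, 7, 7, 7])

```text
t: 4.0
tcp_pos: [0.5602, 0.272, 0.4193]
tcp_rot: [0.0, 0.998, 0.064, 0.0]
contact_force: [-0.2, -0.3, 0.7]
grip_width: -0.001
grasp_force: 0.0
```

Run:
```python
from h import *
s=env.get_state();print(s["t"],s["tcp_pos"],np.abs(s["joint_velocities"]).max())
P=env.camera_params("wrist");im=env.read_camera("wrist");cv2.imwrite("pics/w3.png",cv2.resize(im,(800,600)))
np.savez("w3.npz",**P)
for t in("basket_grip","hook","keeper_tab"):
    print(t,[(np.round(d["centre"],3),round(d["conf"],2)) for d in env.look_for("wrist",t)[:5]])
```

```text
4.0 [0.56018072 0.27203664 0.41927817] 0.019374062622729612
basket_grip [(array([0.574, 0.275, 0.176]), 0.65)]
hook [(array([0.647, 0.287, 0.217]), 0.94), (array([0.351, 0.437, 0.016]), 0.71), (array([0.369, 0.653, 0.015]), 0.58)]
keeper_tab [(array([0.336, 0.429, 0.217]), 0.67), (array([0.607, 0.281, 0.219]), 0.62)]
```

View pics/w3.png

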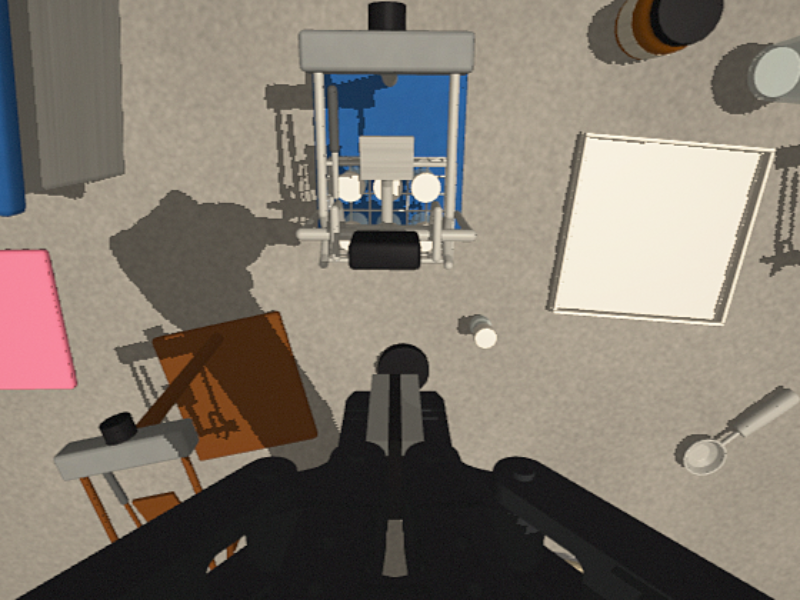

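Run:
```python
from h import *
A=dict(np.load("w2.npz"));B=dict(np.load("w3.npz"));k=.7
def T(n,a,b):print(n,*[np.round(v,4) for v in tri([ray("w",a,A),ray("w",np.array(b)*k,B)])])
T("tab",(236.5,27.5),(387,158));T("grip",(225,82),(385,250))
T("barL",(175,75.5),(299,234));T("barR",(290,90),(472,236))
def M(b,z):
    o,d=ray("w",np.array(b)*k,B);return (o+d*(z-o[2])/d[2]).round(4)
print("tab@.217",M((387,158),.217),"bar@.22",M((299,234),.22),M((472,236),.22),"gripc top front",M((385,235),.28),M((385,268),.28))
c=[M(q,.016) for q in((583,133),(775,148),(722,324),(549,310))];print(c,np.mean(c,0))
print("prongs roots",M((318,75),.22),M((455,75),.22),"cross",M((387,32),.23),M((300,32),.23))
print(rel([0,0,0]),rot(env.get_state()["tcp_rot"]).round(3))
```

```text
tab [0.6165 0.2837 0.2267] [0.0005 0.0005]
grip [0.5679 0.2789 0.2649] [0.0002 0.0002]
barL [0.56   0.3353 0.2163] [0.0004 0.0004]
barR [0.574  0.2212 0.2164] [0.0016 0.0016]
tab@.217 [0.6155 0.2842 0.217 ] bar@.22 [0.5607 0.3351 0.22  ] [0.5737 0.2231 0.22  ] gripc top front [0.5799 0.28   0.28  ] [0.5616 0.2777 0.28  ]
[array([0.6495, 0.0975, 0.016 ]), array([ 0.6598, -0.0942,  0.016 ]), array([ 0.4725, -0.1019,  0.016 ]), array([0.4643, 0.0902, 0.016 ])] [ 0.561525 -0.0021    0.016   ]
prongs roots [0.658  0.3308 0.22  ] [0.6684 0.25   0.22  ] cross [0.6849 0.2926 0.23  ] [0.6786 0.3413 0.23  ]
[-591.  199.  419.] [[ 0.992  0.127  0.002]
 [ 0.127 -0.992  0.   ]
 [ 0.002 -0.    -1.   ]]
```

Run:
```python
from h import *
B=dict(np.load("w3.npz"))
# crossbar top face front corner (-y end)
print(tri([ray("scene",(275.6,258.5)),ray("w",(472*.7,62*.7),B)]))
print(tri([ray("scene",(311,261)),ray("w",(302*.7,62*.7),B)]))
for z in(.30,.225,.20):print(rel([.6176,.2849,z]))
```

```text
(array([0.67637652, 0.24237099, 0.22172288]), [np.float64(0.0009878916190856333), np.float64(0.0009878916190856264)])
(array([0.66169614, 0.34094373, 0.23505429]), [np.float64(0.002958340444566903), np.float64(0.0029583404445670224)])
[ 58.  -6. 120.]
[ 58.  -6. 195.]
[ 58.  -6. 220.]
```

servo_tool(slide=[[30, -3, 30], [60, -6, 60], [60, -6, 100], [60, -6, 140], [60, -6, 170], [60, -6, 185], [60, -6, 192], [60, -6, 192], [60, -6, 192]], roll=[0, 0, 0, 0, 0, 0, 0, 0, 0])

```text
t: 4.95
tcp_pos: [0.6198, 0.2863, 0.2278]
tcp_rot: [-0.0, 0.998, 0.064, 0.001]
contact_force: [-0.7, -0.2, 0.3]
grip_width: 0.0
grasp_force: 0.0
```

servo_tool(slide=[[0, 0, 6], [0, 0, 12], [0, 0, 18], [0, 0, 24], [0, 0, 30], [0, 0, 34], [0, 0, 34], [0, 0, 34], [0, 0, 34]], roll=[0, 0, 0, 0, 0, 0, 0, 0, 0])

```text
t: 5.7
tcp_pos: [0.6193, 0.2862, 0.1925]
tcp_rot: [-0.0, 0.998, 0.064, -0.0]
contact_force: [-0.3, 0.2, -0.4]
grip_width: 0.001
grasp_force: 0.0
```

servo_tool(slide=[[0, 0, -35], [0, 0, -70], [-10, 0, -110], [-35, 3, -150], [-60, 6, -190], [-60, 6, -226], [-60, 6, -226], [-60, 6, -226], [-60, 6, -226]], roll=[0, 0, 0, 0, 0, 0, 0, 0, 0])

```text
t: 6.45
tcp_pos: [0.5606, 0.2723, 0.4186]
tcp_rot: [0.0, 0.998, 0.064, 0.0]
contact_force: [1.1, 0.5, -0.0]
grip_width: -0.002
grasp_force: 0.0
```

Run:
```python
from h import *
s=env.get_state();print(s["t"],s["tcp_pos"])
P=env.camera_params("wrist");im=env.read_camera("wrist");cv2.imwrite("pics/w4.png",cv2.resize(im[10:200,190:350],(505,600),interpolation=2))
np.savez("w4.npz",**P)
print(rel([.568,.279,.32]),rel([.568,.279,.243]))
```

```text
6.45 [0.56057015 0.27230126 0.41864693]
[ 8. -6. 97.] [  9.  -6. 174.]
```

View pics/w4.png

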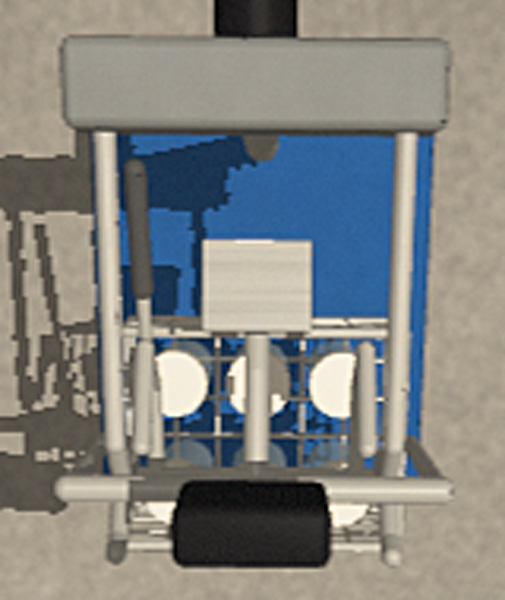

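The tab now sits lower and further back (255,285 in the crop), and the two fingers at (145,400) and (365,400) have swung off the bar, so the keeper is open. The basket hasn't moved (bar at row 490). Next I grasp the grip.

servo_tool(slide=[[4, -3, 0], [9, -6, 20], [9, -6, 60], [9, -6, 100], [9, -6, 135], [9, -6, 160], [9, -6, 177], [9, -6, 177], [9, -6, 177]], roll=[0, 0, 0, 0, 0, 0, 0, 0, 0], fingers=0.85)

```text
t: 7.25
tcp_pos: [0.5683, 0.2796, 0.2397]
tcp_rot: [0.0, 0.998, 0.064, -0.002]
contact_force: [-0.2, -0.7, 0.5]
grip_width: 0.852
grasp_force: 0.0
```

servo_tool(slide=[[0, 0, 0], [0, 0, 0], [0, 0, 0], [0, 0, 0], [0, 0, 0], [0, 0, 0], [0, 0, 0], [0, 0, 0]], roll=[0, 0, 0, 0, 0, 0, 0, 0], fingers=0, force=60)

```text
t: 7.92
tcp_pos: [0.5693, 0.2801, 0.243]
tcp_rot: [-0.001, 0.998, 0.064, 0.001]
contact_force: [-0.7, -0.2, 5.6]
grip_width: 0.462
grasp_force: 60.2
```

servo_tool(slide=[[0, 0, -6], [0, 0, -14], [0, 0, -22], [0, 0, -30], [0, 0, -36], [0, 0, -36], [0, 0, -36], [0, 0, -36]], roll=[0, 0, 0, 0, 0, 0, 0, 0])

```text
t: 8.58
tcp_pos: [0.5685, 0.2794, 0.2772]
tcp_rot: [0.0, 0.998, 0.064, -0.0]
contact_force: [-0.5, -0.3, -2.7]
grip_width: 0.456
grasp_force: 60.7
```

servo_tool(slide=[[-5, 0, 0], [-14, 0, 0], [-26, 0, 0], [-38, 0, 0], [-50, 0, 0], [-62, 0, 0], [-74, 0, 0], [-86, 0, 0], [-98, 0, 0], [-108, 0, 0], [-114, 0, 0], [-116, 0, 0], [-116, 0, 0], [-116, 0, 0]], roll=[0, 0, 0, 0, 0, 0, 0, 0, 0, 0, 0, 0, 0, 0])

```text
t: 9.75
tcp_pos: [0.4542, 0.2649, 0.2776]
tcp_rot: [-0.0, 0.998, 0.064, 0.0]
contact_force: [0.7, -0.6, -1.6]
grip_width: 0.457
grasp_force: 60.7
```

Run:
```python
from h import *
s=env.get_state();print(s["t"],s["tcp_pos"],s["contact_force"],s["grip_width"])
print(rel([.46,.11,.30]),rel([.561,-.002,.30]),rel([.561,-.002,.18]))
a=env.read_camera("scene")[130:330,180:400];cv2.imwrite("pics/s5.png",cv2.resize(a,(660,600)))
```

```text
9.75 [0.45415346 0.26492974 0.27757493] [ 0.73464445 -0.5532668  -1.58263502] 0.4574062457902309
[-14. 154. -22.] [ 72. 278. -22.] [ 72. 278.  98.]
```

View pics/s5.png

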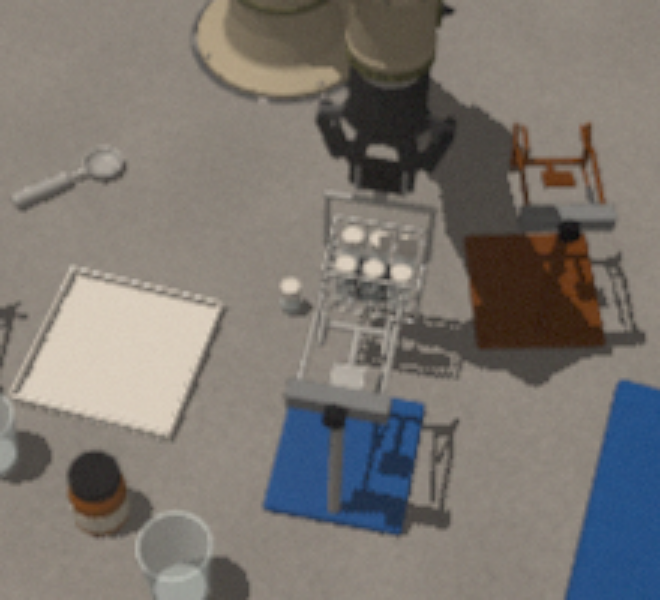

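The basket hangs upright from the gripper in front of the hook (crop 380,250), clear of the stand. The tray is empty at crop (120,350).

servo_tool(slide=[[-2, 10, -5], [-5, 28, -12], [-8, 50, -18], [-8, 74, -20], [-6, 98, -20], [0, 120, -20], [8, 142, -20], [17, 164, -20], [27, 186, -20], [37, 207, -20], [47, 226, -20], [56, 243, -20], [63, 257, -20], [68, 267, -20], [71, 274, -20], [73, 278, -20], [73, 278, -20], [73, 278, -20], [73, 278, -20], [73, 278, -20]], roll=[0, 0, 0, 0, 0, 0, 0, 0, 0, 0, 0, 0, 0, 0, 0, 0, 0, 0, 0, 0])

```text
t: 11.47
tcp_pos: [0.5611, -0.0007, 0.2976]
tcp_rot: [-0.0, 0.998, 0.064, -0.0]
contact_force: [0.6, 1.5, -2.3]
grip_width: 0.461
grasp_force: 61.0
```

servo_tool(slide=[[0, 0, 10], [0, 0, 25], [0, 0, 42], [0, 0, 58], [0, 0, 74], [0, 0, 88], [0, 0, 98], [0, 0, 106], [0, 0, 111], [0, 0, 113], [0, 0, 113], [0, 0, 113], [0, 0, 113]], roll=[0, 0, 0, 0, 0, 0, 0, 0, 0, 0, 0, 0, 0])

```text
t: 12.55
tcp_pos: [0.5618, -0.0016, 0.1851]
tcp_rot: [0.0, 0.998, 0.064, 0.001]
contact_force: [0.1, 0.3, -2.8]
grip_width: 0.46
grasp_force: 61.0
```

Run:
```python
from h import *
s=env.get_state();print(s["t"],s["tcp_pos"],s["contact_force"],s["grip_width"])
a=env.read_camera("scene")[130:330,110:330];cv2.imwrite("pics/s6.png",cv2.resize(a,(660,600)))
```

```text
12.55 [ 0.56179781 -0.00155594  0.18508901] [ 0.10198956  0.34862517 -2.77814395] 0.4603099191714595
```

View pics/s6.png

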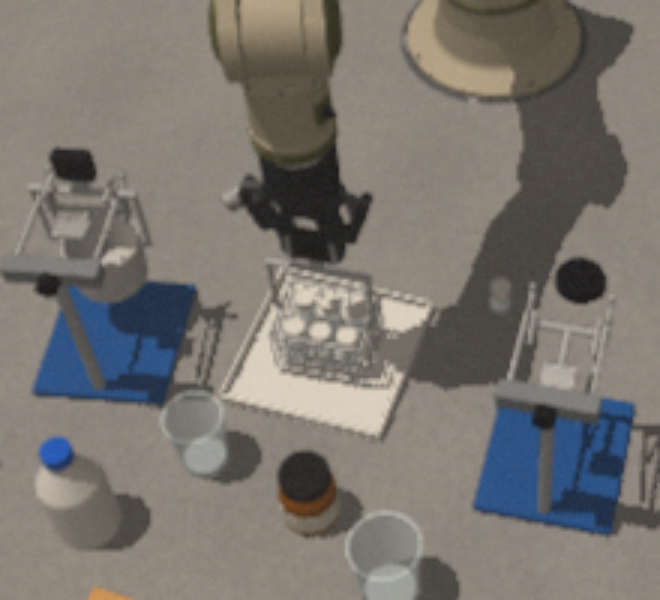

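The basket is over the middle of the tray (crop 325,335), upright and inside the rim, and the cup is still hanging at (110,270). I'll lower it slowly from here.

servo_tool(slide=[[0, 0, 1.5], [0, 0, 3], [0, 0, 4.5], [0, 0, 6], [0, 0, 7.5], [0, 0, 8.5], [0, 0, 9], [0, 0, 9], [0, 0, 9]], roll=[0, 0, 0, 0, 0, 0, 0, 0, 0])

```text
t: 13.35
tcp_pos: [0.5614, -0.0016, 0.1754]
tcp_rot: [-0.0, 0.998, 0.064, -0.0]
contact_force: [-0.4, -0.0, -2.2]
grip_width: 0.46
grasp_force: 61.0
```

servo_tool(slide=[[0, 0, 0.7], [0, 0, 1.4], [0, 0, 2], [0, 0, 2.5], [0, 0, 3], [0, 0, 3], [0, 0, 3]], roll=[0, 0, 0, 0, 0, 0, 0])

```text
t: 13.93
tcp_pos: [0.5615, -0.0016, 0.1727]
tcp_rot: [0.0, 0.998, 0.064, 0.0]
contact_force: [-1.3, -1.8, 2.2]
grip_width: 0.457
grasp_force: 61.4
```

Contact with the floor: the force has gone from -2.2 to +2.2 N. Releasing.

servo_tool(slide=[[0, 0, 0], [0, 0, 0], [0, 0, 0], [0, 0, 0], [0, 0, 0], [0, 0, 0]], roll=[0, 0, 0, 0, 0, 0], fingers=0.9)

```text
t: 14.43
tcp_pos: [0.5614, -0.0016, 0.1725]
tcp_rot: [-0.0, 0.998, 0.064, -0.0]
contact_force: [-0.2, -0.5, 0.1]
grip_width: 0.901
grasp_force: 0.0
```

servo_tool(slide=[[0, 0, -8], [0, 0, -20], [0, 0, -40], [0, 0, -65], [0, 0, -95], [0, 0, -125], [0, 0, -150], [0, 0, -150], [0, 0, -150], [0, 0, -150]], roll=[0, 0, 0, 0, 0, 0, 0, 0, 0, 0])

```text
t: 15.27
tcp_pos: [0.561, -0.0017, 0.3224]
tcp_rot: [0.0, 0.998, 0.064, -0.0]
contact_force: [0.1, 0.5, -0.2]
grip_width: 0.902
grasp_force: 0.0
```

Run:
```python
from h import *
s=env.get_state();print(s["t"],s["tcp_pos"],s["contact_force"],s["grip_width"])
a=env.read_camera("scene")[130:330,110:330];cv2.imwrite("pics/s7.png",cv2.resize(a,(660,600)))
```

```text
15.2667 [ 0.56101297 -0.00172631  0.32238447] [ 0.0732668   0.5119816  -0.19599696] 0.9018109539397139
```

View pics/s7.png

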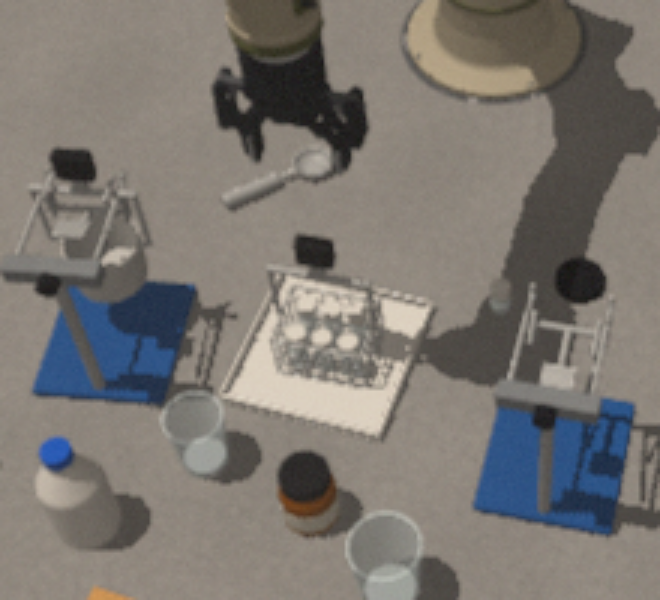

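The basket stands upright in the tray (grip at crop 313,250), the gripper is clear of it, and the cup still hangs on its hook.

```bash
python3 -c "
from bench import env
print(env.close_job())"
```

```text
the job is handed in; nothing more can be done
None
```

The job is handed in: the keeper was pressed open, the basket is standing upright and released in the drip tray, and the cup is still on its hook; the hand-in returned no verdict.

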